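Peel the top test tray off the clinging stack and hold it over the counter's light window

ROBOT

A 6-joint arm with a two-finger parallel gripper is mounted at the origin on the work surface. World frame = base frame: x ahead of the robot, y to its left, z up, the work surface at z = 0. Lengths are in m, angles in rad, forces in N, time in s.
With the tool pointing down it reaches from about 0.275 to 0.825 m from the base axis. Payload 4.9 kg.
Tool frame: the origin (TCP) lies midway between the tips of the shut fingers; the grasp point (between the pads) lies hold_point_z behind it (hold_point_z is the distance from the TCP to the grasp point, in m); z points along the fingers, x is the direction in which the jaws open and shut, and the axes are right-handed (so a half turn about z gives the same grasp; the last joint's range is limited). The gripper opens to 85 mm and grips with 20 to 120 N. Pads are 22 mm wide; open, the fingers measure 114 mm over their backs; the gripper's body (76 mm by 85 mm) begins 54 mm behind the grasp point. The pads swing forward as they close: fully open they stand 13 mm farther back than shut.
Start: joints at [1.211, 0.326, -0.193, 1.052, 0, 1.437], TCP at [0.123, 0.536, 0.231] pointing down, gripper open.
Joint ranges: [-2.65, 2.65], [-0.97, 1.79], [-1.3, 1.35], [-1.93, 2.1], [-1.47, 1.37], [-3.14, 3.14]. Speed limits (rad/s): [2.57, 2.57, 3.14, 3.14, 3.14, 3.14].

INTERFACE

Orientations are given as a unit quaternion [w, x, y, z].
In Python, from plant import goto, servo_line, goto_joints, command_gripper, wait, solve_ik, read_camera, camera_params, MotionError, close_job, current_t, current_q, current_dq, current_tau, current_ee_pos, current_tool_rot, current_force, current_moment, current_gripper_width, hold_point_z gives the robot as it stands. Calls block until the motion is done:
- goto(position, orientation): joint-space move of the TCP to a pose.
- servo_line(position, rotation=None, vel=0.15, f_stop=None): straight line of the TCP; rotation=None keeps the orientation; vel is the mean speed in m/s. With f_stop (N) it stops when the force on the tool has changed by that much, and returns True; else False.
- goto_joints(angles): joint-space move.
- command_gripper(opening, newtons=None): opening from 0.0 (shut) to 1.0 (fully open); newtons is the grip in N (None keeps the last); returns when the fingers have stopped.
- wait(seconds).
- solve_ik(position, orientation): joint angles nearest the present ones, or None.
- read_camera(name): name is "scene" or "top" or "wrist"; returns the picture (400x640x3 uint8, red, green, blue); there is no depth.
- camera_params(name): a dict with "fx", "fy", "cx", "cy" (pixels), "pose" (4x4, takes a point from camera to world coordinates); the wrist camera has in their place "T_tool_cam" (4x4, takes a point from camera to tool coordinates, whose origin is the TCP and whose axes are the tool frame's). Camera axes: x right, y up, looking along -z (the intrinsics and any distortion apply to the point x, -y, -z); pixel columns grow to the right and rows downward; lengths in m; the calibration is good to about 2 mm. A picture is of the moment at which its call begins: read the wrist's pose just before it. camera_params takes no time and is no camera call.
A pose or a line that the arm cannot do raises MotionError and nothing moves.
- close_job(): hands the job in, once; it reports no verdict.
Readings, each from a call of its own:
- current_t(): time.
- current_q(): joint angles.
- current_dq(): joint speeds.
- current_tau(): joint torques, N m.
- current_ee_pos(): TCP position.
- current_tool_rot(): TCP orientation.
- current_force(): force on the tool from outside, world axes, zero at the start.
- current_moment(): the same for the moment, N m.
- current_gripper_width(): opening from 0.0 (shut) to 1.0 (fully open).
Only numpy, scipy, OpenCV 4.12 (cv2) and the standard library are available. Lean on these libraries where they do the work, as an engineer would, in place of code of your own. Each camera call takes 0.05 s, during which the arm holds its last target.

TASK

The agar test trays have nested tight and cling to each other: peel off the top one only, lifting it by its clipped corner first while the opposite corner still rests on the stack, until it lets go, and then lift it clear. Carry it to the colony counter and finish while still holding it there: still, level, a few centimetres above the lit window, centred on it and with its long sides along the window's long sides. Leave the rest of the stack standing where it is, and do not disturb the dish, the beaker or the wash bottle.

Things in the scene. Friction and masses are not known exactly. Their poses are not given: they have to be found in the camera images.
- tray: Top tray: frosted white formed plastic, purple and straw agar spots, about 0.2 kg, 170 (its x) x 120 (its y) mm outside, rim 10 mm wide, 18 mm high, corner at -x,-y clipped at 45 degrees (30 mm off each side). Origin: centre of the 170 x 120 outline at the level of the rim's underside; z up. The sunk floor's top is 26 mm below the rim's top, its underside 12 mm below the rim's underside.
- clip (a point): Where to grip: middle of the clipped rim, on its top face; tray frame (-66.5, -41.5, 18) mm, turns with the tray. The clip is 42 mm long and faces the tray's (-1,-1,0). Grip across its 10 mm, one finger inside the tray and one outside, fingertips 10 to 15 mm below the rim's top (beyond 18 mm the outer one takes hold of the tray beneath); the rim bears a 60 N grip.
- far (a point): Rim corner diagonally across from the clip, on its top; tray frame (80, 55, 18) mm, turns with the tray. The rim's outermost underside point there is (85, 60, 0) mm in the tray frame: the point to turn the tray about when peeling.
- stack_top (a point): Centre of the seam between tray and stack, 66 mm above the stack's origin. The tray's floor plugs 12 mm into the stack with 2 mm of play; a springy lug near each full corner (none at the clip) holds it with about 2 N, biting after 1 mm of lift and gone by 8 mm. Pulled up flat, the tray can tip or drag the stack along; turned up about the far corner by about 0.15 rad it comes free lug by lug.
- stack: The three trays beneath, same shape, joined as one loose piece of 0.7 kg that stands on the bench, 66 mm high; origin: centre of the outline at bench level, z up. At the start the tray sits on it rim on rim, axes parallel, its origin 66 mm above this one
- counter: Colony counter, fixed: white housing 300 (x) x 250 (y) mm, top face 90 mm above the bench, origin at the centre of its underside. Keypad on the -x part of the top. At its +x, -y corner (137, -112 mm) a 14 mm post carries a magnifier at 184 to 205 mm above the bench, swung out to -y clear of the window
- window (a point): Centre of the lit pale-yellow window in the counter's top, 184 (x) x 134 (y) mm, 92 mm above the bench, axes as the counter's, long side along x
- dish: Bystander: round Petri dish with purple agar, 90 mm across, 14 mm high, origin at the centre of its underside
- beaker: Bystander: glass beaker 70 mm across, 95 mm high, with a marker and sticks standing in it up to 155 mm; origin at the centre of its underside
- wash: Bystander: white wash bottle with a red cap and spout, 70 mm across, 186 mm high; origin at the centre of its underside
Mind the look-alikes: they are no part of the job. What is shaped like the tray but black is not meant.

How it is judged:
On the way, in this order (a step that is already met when the one before it is completed fails the run):
1. the clipped corner is raised more than 15 mm off the stack while the opposite corner still rests on it (less than 6 mm up) (z of clip in the frame of stack above 0.099 m and z of far in the frame of stack below 0.09 m), for 0.1 s.
2. the tray is wholly clear of the stack, every corner more than 15 mm above its seat (z of each of clip, far in the frame of stack above 0.099 m and contact force between tray and stack below 0.05 N), for 0.1 s.
At the end, for the whole second after the job is handed in: Held still by the fingers only: centre within 30 mm of the window's in plan, underside 10 to 100 mm above it, level within 8 degrees, long sides within 11 degrees of the window's. Stack upright within 25 mm of its start, the bystanders within 20 mm (contact force between tray and the fingers above 2 N and contact force between tray and counter below 0.05 N and contact force between tray and stack below 0.05 N and horizontal distance between tray and window below 0.03 m and z of tray in the frame of window between 0.022 and 0.112 m and angle between tray's own z axis and vertical below 0.14 rad and angle between the x axis of tray and the x axis of counter, either way round below 0.2 rad and linear speed of tray below 0.03 m/s and distance of stack from where it was at the start of the episode below 0.025 m and angle between stack's own z axis and vertical below 0.05 rad and distance of each of dish, beaker, wash from where it was at the start of the episode below 0.02 m); the arm keeps its last pose, push and grip.
It fails at once if the rest of the stack is lifted, tipped or shoved away (distance of stack from where it was at the start of the episode above 0.03 m or angle between stack's own z axis and vertical above 0.1 rad).
It fails at once if the tray is tipped steeper than 40 degrees (angle between tray's own z axis and vertical above 0.7 rad).
It fails at once if the dish, the beaker or the wash bottle is knocked about (distance of any of dish, beaker, wash from where it was at the start of the episode above 0.03 m).
It also fails if it takes over 45 s, if anything falls off the work surface, if the arm or the gripper's body presses on something with over 40 N, if the wrist force passes 120 N, or if a joint passes its speed limit or range.

## Working session

There is one attempt and no reset: what is moved stays moved. The work goes in short steps, each a Python script; the robot and the scene stay as the last script left them, time stands still between calls to the robot, and variables do not carry over. Pictures are saved under pics/ and viewed, and the job is handed in when it is done.

```bash
ls; mkdir -p pics; python3 - <<'E'
from plant import *
import cv2, numpy as np
for n in ["scene","top","wrist"]:
    im=read_camera(n); cv2.imwrite(f"pics/{n}0.png",im[:,:,::-1])
    p=camera_params(n); print(n,{k:(np.round(v,4).tolist() if hasattr(v,'__len__') and not isinstance(v,str) else v) for k,v in p.items()})
print(hold_point_z if not callable(hold_point_z) else hold_point_z(), current_t(), current_q(), current_ee_pos(), current_tool_rot(), current_force(), current_gripper_width())
E
```

```text
pics
scene {'fx': 375.8319456362552, 'fy': 375.8319456362552, 'cx': 316.52710120602427, 'cy': 198.40527051999587, 'pose': [[-0.5712, -0.4667, 0.6752, 1.1755], [0.8208, -0.3248, 0.4698, 0.5652], [0.0001, 0.8226, 0.5686, 0.6037], [0.0, 0.0, 0.0, 1.0]]}
top {'fx': 381.52352993557696, 'fy': 381.52352993557696, 'cx': 311.0827616617554, 'cy': 196.61101278463042, 'pose': [[0.0197, 0.9832, -0.1815, 0.3471], [-0.9995, 0.0237, 0.02, 0.1374], [0.0239, 0.181, 0.9832, 1.1814], [0.0, 0.0, 0.0, 1.0]]}
wrist {'fx': 322.50322480872285, 'fy': 322.50322480872285, 'cx': 313.9429779383973, 'cy': 201.7351919210589, 'T_tool_cam': [[1.0, -0.001, 0.0, -0.0001], [-0.001, -0.9502, -0.3116, -0.0805], [0.0003, 0.3116, -0.9502, -0.1421], [0.0, 0.0, 0.0, 1.0]]}
0.0187 0.15 [ 1.21080881e+00  3.26754435e-01 -1.93333065e-01  1.05195435e+00
  1.21892710e-05  1.43657255e+00] [0.12297036 0.53565676 0.23070016] [ 3.14040103e-04  7.82256452e-01  6.22956223e-01 -5.37820557e-04] [-0.02248507 -0.03398843 -0.160591  ] 1.0032781183856379
```

View pics/scene0.png

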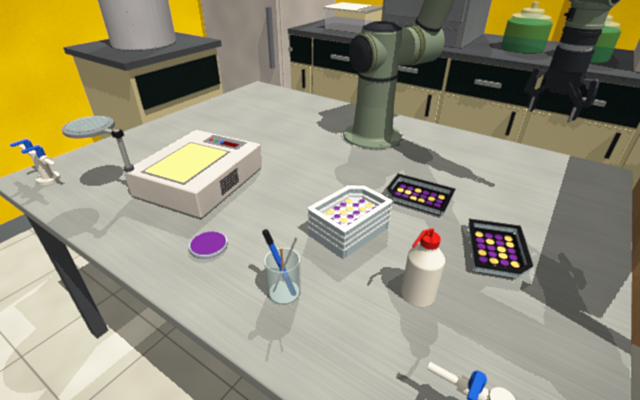

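View pics/top0.png

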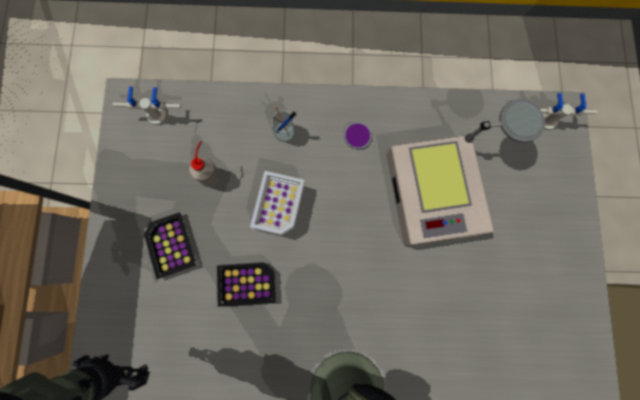

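View pics/wrist0.png

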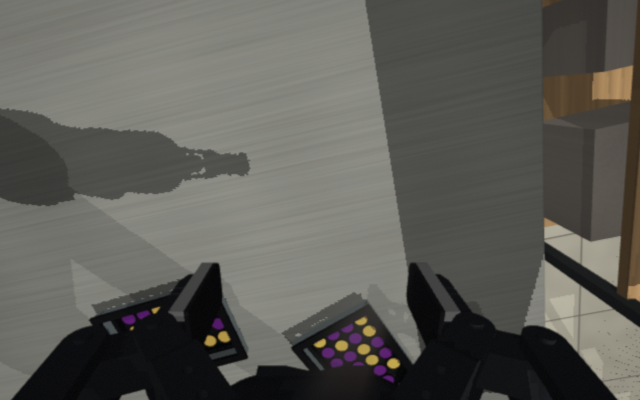

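```bash
cat > h.py <<'E'
import numpy as np, cv2
from scipy.spatial.transform import Rotation as R
from plant import *
def quat(Rm):
    q=R.from_matrix(Rm).as_quat(); return np.array([q[3],q[0],q[1],q[2]])
def rot(q): return R.from_quat([q[1],q[2],q[3],q[0]]).as_matrix()
def campose(n):
    p=camera_params(n)
    if n=="wrist":
        T=np.eye(4);T[:3,:3]=rot(current_tool_rot());T[:3,3]=current_ee_pos()
        return p,T@p["T_tool_cam"]
    return p,np.array(p["pose"])
def ray(n,uv,cp=None):
    p,T=cp or campose(n)
    d=np.array([(uv[0]-p["cx"])/p["fx"],-(uv[1]-p["cy"])/p["fy"],-1.0])
    d=T[:3,:3]@d
    return T[:3,3],d/np.linalg.norm(d)
def onplane(n,uv,z,cp=None):
    o,d=ray(n,uv,cp); return o+d*(z-o[2])/d[2]
def tri(r1,r2):
    A=0;b=0
    for o,d in (r1,r2):
        P=np.eye(3)-np.outer(d,d);A=A+P;b=b+P@o
    x=np.linalg.solve(A,b)
    return x,[np.linalg.norm((np.eye(3)-np.outer(d,d))@(x-o)) for o,d in (r1,r2)]
def proj(n,X,cp=None):
    p,T=cp or campose(n)
    c=T[:3,:3].T@(np.asarray(X)-T[:3,3])
    return np.array([p["cx"]+p["fx"]*c[0]/-c[2],p["cy"]-p["fy"]*c[1]/-c[2]])
E
python3 - <<'E'
import cv2
a=cv2.imread('pics/top0.png');b=cv2.imread('pics/scene0.png')
cv2.imwrite('pics/c1.png',cv2.resize(a[160:250,230:330],None,fx=6,fy=6,interpolation=cv2.INTER_CUBIC))
cv2.imwrite('pics/c2.png',cv2.resize(b[170:270,290:410],None,fx=6,fy=6,interpolation=cv2.INTER_CUBIC))
cv2.imwrite('pics/c3.png',cv2.resize(a[90:250,340:580],None,fx=3,fy=3,interpolation=cv2.INTER_CUBIC))
cv2.imwrite('pics/c4.png',cv2.resize(b[100:230,50:280],None,fx=3,fy=3,interpolation=cv2.INTER_CUBIC))
E
```

```text
(no output)
```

View pics/c1.png

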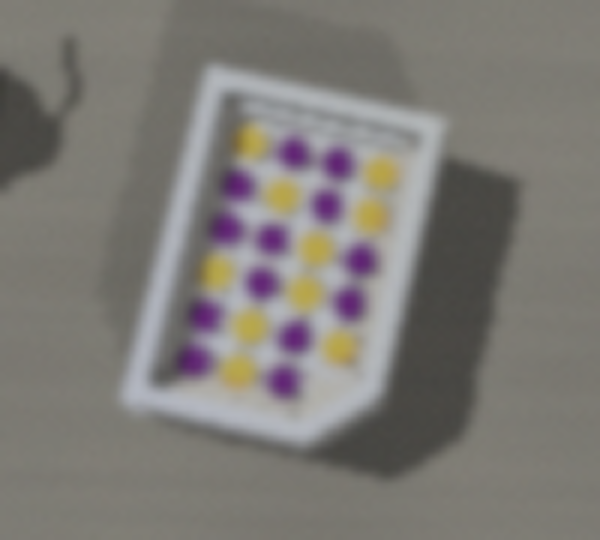

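View pics/c2.png

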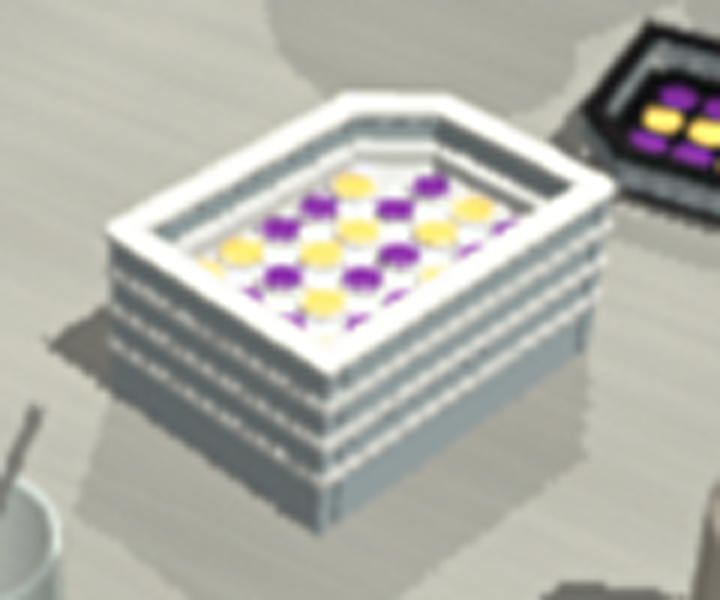

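View pics/c3.png

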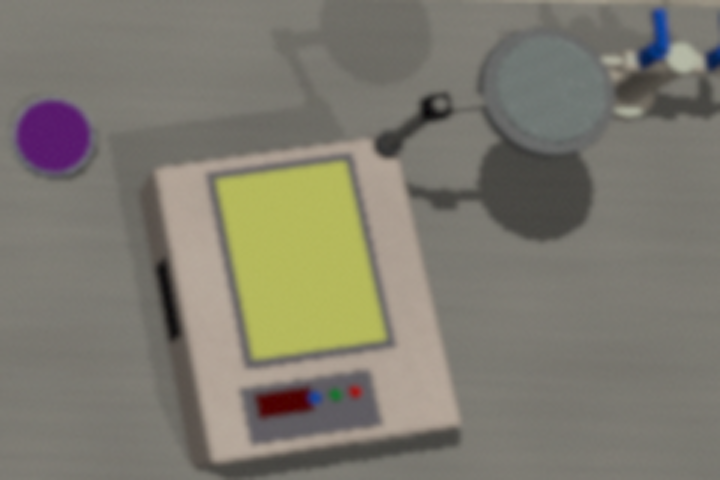

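View pics/c4.png

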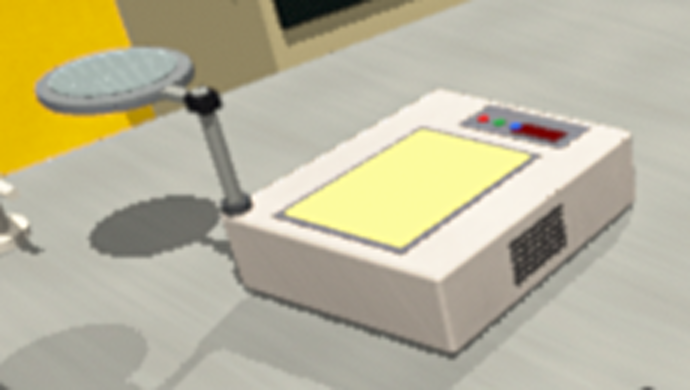

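```bash
python3 - <<'E'
from h import *
W={'tray85_60':((265,171.3),(345,232)),'85_-60':((304.2,180),(308,208.7)),'-85_60':((250.8,227),(392,200.8))}
for k,(a,b) in W.items():
    x,e=tri(ray('top',a),ray('scene',b)); print(k,np.round(x,4),np.round(e,4))
# clip corners
for a,b in (((294-0+0,0),(0,0)),): pass
# window by mask
res={}
for n in('top','scene'):
    im=cv2.imread(f'pics/{n}0.png'); hsv=cv2.cvtColor(im,cv2.COLOR_BGR2HSV)
    m=cv2.inRange(hsv,(24,60,120),(36,255,255))
    cs,_=cv2.findContours(m,cv2.RETR_EXTERNAL,cv2.CHAIN_APPROX_NONE)
    cand=[c for c in cs if 1000<cv2.contourArea(c)<6000]
    for c in cand:
        M=cv2.moments(c); print(n,cv2.contourArea(c),M['m10']/M['m00'],M['m01']/M['m00'])
        ap=cv2.approxPolyDP(c,5,True)[:,0]; print(ap.tolist()); res.setdefault(n,[]).append(ap)
    pm=cv2.inRange(hsv,(135,100,60),(155,255,255))
# triangulate
for n in res: res[n]=res[n]
np.save('/tmp/x.npy',0)
for ap in res['top']:
    P=np.array([onplane('top',u,0.092) for u in ap]); print(np.round(P,4).tolist())
for ap in res['scene']:
    P=np.array([onplane('scene',u,0.092) for u in ap]); print(np.round(P,4).tolist())
E
```

```text
tray85_60 [0.623  0.2545 0.0789] [0.0015 0.0015]
85_-60 [0.5993 0.1378 0.0787] [0.0017 0.0017]
-85_60 [0.457  0.2878 0.0795] [0.0008 0.0008]
top 2752.0 439.65746124031006 176.36833817829455
[[454, 143], [412, 149], [424, 209], [468, 203]]
scene 1557.5 185.5747458533975 162.01819154628143
[[226, 152], [189, 143], [145, 171], [183, 182]]
scene 1070.5 626.4680056048576 22.356686906430017
[[620, 0], [610, 13], [621, 27], [607, 14], [611, 22], [605, 24], [621, 30], [615, 47], [633, 48], [639, 0]]
scene 1355.5 520.8902004180499 12.596458871265217
[[486, 32], [503, 35], [509, 18], [540, 13], [552, 22], [548, 39], [563, 0], [537, 0], [544, 10], [534, 0], [515, 14], [532, 0], [493, 0]]
[[0.7226, -0.3116, 0.092], [0.7004, -0.1839, 0.092], [0.5195, -0.2138, 0.092], [0.5403, -0.344, 0.092]]
[[0.5233, -0.21, 0.092], [0.5462, -0.3455, 0.092], [0.7242, -0.3081, 0.092], [0.7023, -0.1798, 0.092]]
[[-4.0919, 0.6469, 0.092], [-3.0727, 0.5993, 0.092], [-2.398, 0.6895, 0.092], [-2.9983, 0.5812, 0.092], [-2.5871, 0.6236, 0.092], [-2.4671, 0.5911, 0.092], [-2.2712, 0.692, 0.092], [-1.6653, 0.6756, 0.092], [-1.6952, 0.7604, 0.092], [-4.202, 0.805, 0.092]]
[[-1.6771, -0.0445, 0.092], [-1.642, 0.0708, 0.092], [-2.3344, -0.0397, 0.092], [-2.738, 0.1188, 0.092], [-2.3355, 0.2623, 0.092], [-1.6775, 0.3275, 0.092], [-3.7616, 0.1728, 0.092], [-3.6109, -0.0435, 0.092], [-2.9346, 0.1202, 0.092], [-3.5935, -0.0685, 0.092], [-2.5643, -0.0419, 0.092], [-3.5819, -0.0851, 0.092], [-3.356, -0.4095, 0.092]]
```

```bash
cat >> h.py <<'E'
YT=np.radians(-11.4); CT=np.array([0.528,0.213])   # rough tray
def Rz(a): return R.from_euler('z',a).as_matrix()
def grip_rot(yaw,flip=0):
    a=yaw+np.radians(-135)+(np.pi if flip else 0)
    x=np.array([np.cos(a),np.sin(a),0]); z=np.array([0,0,-1.0]); return np.column_stack([x,np.cross(z,x),z])
CLIP=np.array([-.0665,-.0415,.018]); PIV=np.array([.085,.060,0])
def peel_pose(Tt_R,Tt_p,Tool_R,Tool_p,ang,up=0):
    d=Tt_R@(CLIP-PIV); d[2]=0; d/=np.linalg.norm(d)
    ax=np.cross(d,[0,0,1.]);  # rotates d upward
    Q=R.from_rotvec(ax*ang).as_matrix(); pv=Tt_p+Tt_R@PIV
    return Q@Tool_R, pv+Q@(Tool_p-pv)+np.array([0,0,up])
E
python3 - <<'E'
from h import *
tp=np.array([*CT,0.066]); TR=Rz(YT)
for f in (0,1):
    G=grip_rot(YT,f); g=tp+TR@CLIP; g[2]-=.012
    seq=[('view',G,g+[0,0,.12]),('grasp',G,g)]
    for a,u in((.1,0),(.2,0),(.2,.08)): seq.append((f'p{a}{u}',)+peel_pose(TR,tp,G,g,a,u))
    Y2=np.radians(10); G2=grip_rot(Y2,f); w=np.array([.622,-.262,.152])
    g2=w+Rz(Y2)@CLIP; g2[2]-=.012
    seq+=[('fin',G2,g2),('finhi',G2,g2+[0,0,.06])]
    print(f,np.round(g,3),np.round(g2,3))
    for n,r,p in seq:
        q=solve_ik(p,quat(r)); print(n,None if q is None else np.round(q,2))
for n,uv,z in(('top',(522,120),.195),('top',(486,127),.2),('top',(470,138),.1)): print(np.round(onplane(n,uv,z),3))
# window triangulation by corners
a=[(454,143),(412,149),(424,209),(468,203)];b=[(145,171),(183,182),(226,152),(189,143)]
P=[]
for u,v in zip(a,b):
    x,e=tri(ray('top',u),ray('scene',v));P.append(x);print(np.round(x,4),np.round(e,4))
P=np.array(P);print(P.mean(0), np.degrees(np.arctan2(*(P[0]+P[1]-P[2]-P[3])[[1,0]])))
E
```

```text
0 [0.455 0.185 0.072] [ 0.564 -0.314  0.158]
view [ 0.24  0.25 -0.4   0.92  0.   -1.92]
grasp [ 0.24  0.39 -0.56  0.62  0.   -1.92]
p0.10 [ 0.25  0.44 -0.43  0.8  -0.01 -1.91]
p0.20 [ 0.26  0.5  -0.29  0.98 -0.03 -1.9 ]
p0.20.08 [ 0.26  0.42 -0.19  1.16 -0.03 -1.9 ]
fin [-0.62  0.55 -0.03  0.99  0.    3.13]
finhi [-0.62  0.51  0.06  1.12  0.    3.13]
1 [0.455 0.185 0.072] [ 0.564 -0.314  0.158]
view [ 0.24  0.25 -0.4   0.92  0.    1.22]
grasp [ 0.24  0.39 -0.56  0.62  0.    1.22]
p0.10 [ 0.25  0.44 -0.43  0.8  -0.01  1.23]
p0.20 [ 0.26  0.5  -0.29  0.98 -0.03  1.24]
p0.20.08 [ 0.26  0.42 -0.19  1.16 -0.03  1.24]
fin [-0.62  0.55 -0.03  0.99  0.   -0.01]
finhi [-0.62  0.51  0.06  1.12  0.   -0.01]
[ 0.759 -0.462  0.195]
[ 0.734 -0.358  0.2  ]
[ 0.737 -0.358  0.1  ]
[ 0.7228 -0.3119  0.0902] [0.0006 0.0006]
[ 0.7005 -0.1839  0.0899] [0.0008 0.0008]
[ 0.5198 -0.2145  0.0892] [0.0002 0.0002]
[ 0.5424 -0.3472  0.0892] [0.0023 0.0023]
[ 0.62139353 -0.26437031  0.0896379 ] 10.35092159752024
```

```bash
python3 - <<'E'
from h import *
TR=Rz(YT);tp=np.array([*CT,.066]);g=tp+TR@CLIP
G=grip_rot(YT,1)
goto(g+[0,0,.11],quat(G)); wait(.3)
np.savez('v1.npz',p=current_ee_pos(),q=current_tool_rot())
cp=campose('wrist'); im=read_camera('wrist'); cv2.imwrite('pics/w1.png',im[:,:,::-1])
for X in (CLIP,[.085,.06,.018],[-.085,.06,.018],[.085,-.06,.018],[-.055,-.06,.018],[-.085,-.03,.018]): print(X,np.round(proj('wrist',tp+TR@np.array(X),cp),1))
print(current_t(),current_ee_pos(),current_force())
E
```

```text
[-0.0665 -0.0415  0.018 ] [314.2 199.5]
[0.085, 0.06, 0.018] [523.3 239.3]
[-0.085, 0.06, 0.018] [393.9  90.3]
[0.085, -0.06, 0.018] [414.3 321.9]
[-0.055, -0.06, 0.018] [308.3 223.5]
[-0.085, -0.03, 0.018] [308.1 174.3]
2.2667 [0.45448772 0.18586699 0.1940243 ] [ 0.28149108 -0.09585411  0.21149945]
```

View pics/w1.png

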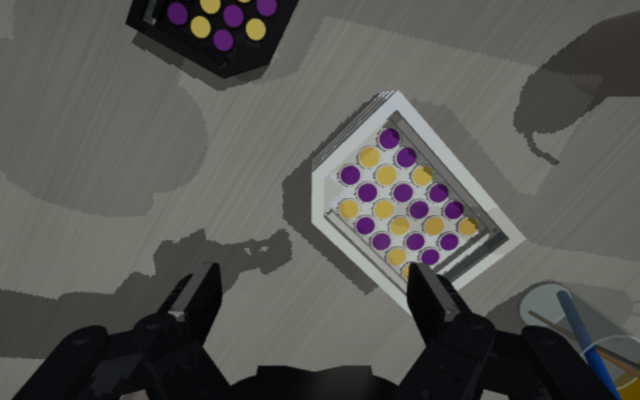

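```bash
cat > rim.py <<'E'
from h import *
def rim(fn,show=None,thr=150):
    im=cv2.imread(fn); hsv=cv2.cvtColor(im,cv2.COLOR_BGR2HSV)
    m=((hsv[:,:,2]>thr)&(hsv[:,:,1]<45)).astype(np.uint8)*255
    m=cv2.morphologyEx(m,cv2.MORPH_OPEN,np.ones((2,2)))
    cs,_=cv2.findContours(m,cv2.RETR_EXTERNAL,cv2.CHAIN_APPROX_NONE)
    c=max(cs,key=cv2.contourArea); ap=cv2.approxPolyDP(c,5,True)[:,0]
    vis=im.copy(); cv2.drawContours(vis,[c],-1,(0,0,255),1)
    for p in ap: cv2.circle(vis,tuple(int(v) for v in p),3,(0,255,0),1)
    if show: cv2.imwrite(show,vis)
    return c[:,0],ap
E
python3 - <<'E'
from rim import *
G=grip_rot(YT,1); p0=np.load('v1.npz')['p']
servo_line(p0+G@np.array([.07,.03,0]),vel=.15); wait(.3)
np.savez('v2.npz',p=current_ee_pos(),q=current_tool_rot())
im=read_camera('wrist'); cv2.imwrite('pics/w2.png',im[:,:,::-1])
for i in(1,2):
    c,ap=rim(f'pics/w{i}.png',f'pics/w{i}v.png'); print(ap.tolist())
a=cv2.imread('pics/w1v.png')[80:320,300:540];b=cv2.imread('pics/w2v.png')
cv2.imwrite('pics/w1vc.png',cv2.resize(a,None,fx=2.4,fy=2.4,interpolation=cv2.INTER_NEAREST))
E
```

```text
[[397, 92], [313, 174], [313, 223], [410, 313], [406, 298], [323, 217], [345, 198], [360, 208], [348, 222], [352, 227], [382, 198], [394, 205], [393, 216], [405, 215], [408, 203], [399, 206], [389, 195], [401, 181], [414, 189], [412, 200], [425, 200], [429, 216], [440, 215], [445, 202], [433, 205], [424, 195], [429, 185], [418, 189], [410, 183], [413, 167], [401, 171], [393, 165], [399, 147], [378, 149], [379, 164], [370, 171], [358, 167], [362, 176], [346, 188], [336, 178], [344, 164], [356, 164], [364, 146], [376, 145], [376, 134], [396, 110], [511, 238], [454, 283], [456, 289], [525, 239]]
[[303, 48], [223, 136], [228, 189], [291, 246], [299, 242], [238, 184], [235, 141], [305, 67], [433, 205], [346, 281], [324, 264], [323, 274], [345, 293], [449, 206]]
```

View pics/w1vc.png

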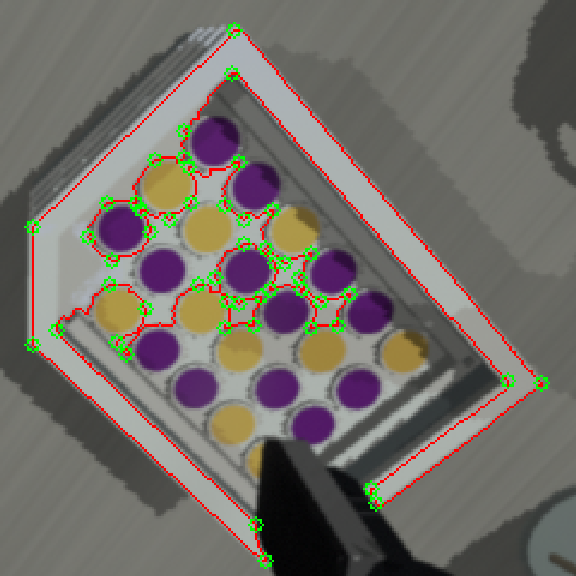

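View pics/w2v.png

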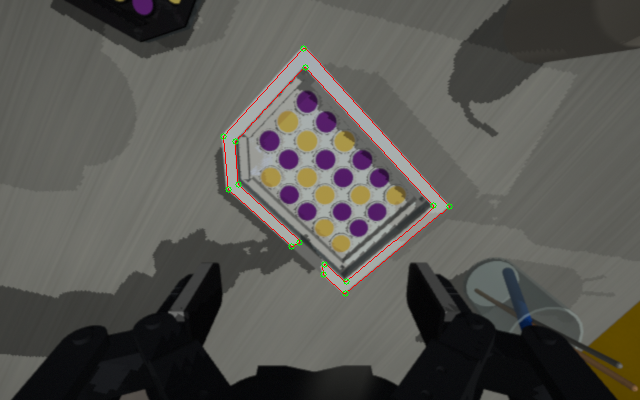

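```bash
cat > meas.py <<'E'
from rim import *
def line(c,a,b):
    a=np.array(a,float);b=np.array(b,float);d=(b-a)/np.linalg.norm(b-a);n=np.array([-d[1],d[0]])
    s=(c-a)@d;t=(c-a)@n;L=np.linalg.norm(b-a)
    k=(abs(t)<2.5)&(s>4)&(s<L-4); P=c[k].astype(float)
    vx,vy,x,y=cv2.fitLine(P.astype(np.float32),cv2.DIST_HUBER,0,.01,.01).ravel()
    return np.array([x,y]),np.array([vx,vy])
def inter(l1,l2):
    A=np.column_stack([l1[1],-l2[1]]);s=np.linalg.solve(A,l2[0]-l1[0]);return l1[0]+s[0]*l1[1]
def corners(c,v): # v: approx pts BL(-x+y), c1(-x,-30), c2(-55,-y), (+x,-y)side ends..., 
    L=[line(c,*s) for s in v]
    cen=np.mean([l[0] for l in L],0)
    L=[(p+0.5*(lambda n:n*np.sign((p-cen)@n))(np.array([-d[1],d[0]])),d) for p,d in L]
    return [inter(L[i],L[(i+1)%len(L)]) for i in range(len(L))]
E
python3 - <<'E'
from meas import *
segs={1:[((397,92),(313,174)),((313,174),(313,223)),((313,223),(410,313)),((456,289),(525,239)),((525,239),(397,92))],
2:[((303,48),(223,136)),((223,136),(228,189)),((228,189),(291,246)),((345,293),(449,206)),((449,206),(303,48))]}
mod=np.array([(-.085,-.03),(-.055,-.06),(.085,-.06),(.085,.06),(-.085,.06)])
K={};CP={}
for i in(1,2):
    c,_=rim(f'pics/w{i}.png'); K[i]=corners(c,segs[i]); d=np.load(f'v{i}.npz')
    p=camera_params('wrist');T=np.eye(4);T[:3,:3]=rot(d['q']);T[:3,3]=d['p'];CP[i]=(p,T@p['T_tool_cam'])
X=[]
for a,b in zip(K[1],K[2]):
    x,e=tri(ray('w',a,CP[1]),ray('w',b,CP[2]));X.append(x);print(np.round(a,1),np.round(b,1),np.round(x,4),np.round(e,4))
X=np.array(X)
def fit(P,tag):
    A=mod-mod.mean(0);B=P[:,:2]-P[:,:2].mean(0)
    yaw=np.arctan2((A[:,0]*B[:,1]-A[:,1]*B[:,0]).sum(),(A*B).sum())
    r=Rz(yaw)[:2,:2];c=P[:,:2].mean(0)-r@mod.mean(0)
    print(tag,'yaw',np.degrees(yaw),'c',c,'res mm',np.round(1e3*np.linalg.norm(P[:,:2]-(mod@r.T+c),axis=1),1))
fit(X,'tri'); print('z',X[:,2].mean())
for i in(1,2):
  for z in(.08,.084): fit(np.array([onplane('w',u,z,CP[i]) for u in K[i]]),f'w{i} z{z}')
E
```

```text
[312.5 173.9] [222.6 135.6] [0.4415 0.2028 0.0838] [0.0002 0.0002]
[312.5 223.1] [227.1 189. ] [0.4651 0.1671 0.0833] [0.0001 0.0001]
[417.7 322.2] [344.6 294.2] [0.6022 0.1391 0.0842] [0.0002 0.0002]
[525.9 239.6] [449.3 206.2] [0.6255 0.2562 0.0837] [0.0001 0.0001]
[399.2  90.3] [304.2  45.8] [0.4596 0.2906 0.0848] [0. 0.]
tri yaw -11.58152494028536 c [0.53075817 0.21483007] res mm [0.3 0.3 0.2 0.7 0.1]
z 0.08397294720737547
w1 z0.08 yaw -11.628201730322958 c [0.53250552 0.21414503] res mm [1.2 0.8 2.2 0.9 1.6]
w1 z0.084 yaw -11.628201730322962 c [0.53077376 0.21480318] res mm [0.1 0.3 0.5 0.9 0.2]
w2 z0.08 yaw -11.5785285991193 c [0.53127921 0.21409476] res mm [1.2 0.8 1.9 1.  1.4]
w2 z0.084 yaw -11.578528599119302 c [0.53073003 0.21496811] res mm [0.4 0.4 0.3 0.8 0.1]
```

```bash
cat >> h.py <<'E'
YT=np.radians(-11.6); CT=np.array([0.5307,0.2149]); TR=Rz(YT); TP=np.array([*CT,.066])
G=grip_rot(YT,1); GP=TP+TR@CLIP; GP[2]-=.0135
E
python3 - <<'E'
from h import *
command_gripper(.45)
goto(GP+[0,0,.05],quat(G)); print(current_ee_pos()-GP)
f=servo_line(GP,quat(G),vel=.06,f_stop=8); print('stop',f,current_ee_pos()-GP)
print(current_force(),current_moment())
im=read_camera('wrist'); cv2.imwrite('pics/g1.png',im[:,:,::-1])
command_gripper(0.0,55); wait(.3)
print(current_gripper_width(),current_force(),current_moment(),current_ee_pos()-GP,current_t())
for n in('wrist','scene'): cv2.imwrite(f'pics/g2{n}.png',read_camera(n)[:,:,::-1])
b=cv2.imread('pics/g2scene.png');cv2.imwrite('pics/g2c.png',cv2.resize(b[120:280,270:430],None,fx=3.7,fy=3.7,interpolation=cv2.INTER_CUBIC))
E
```

```text
[-0.000706   -0.00010078  0.04964347]
stop False [3.17581829e-04 6.71523100e-05 2.49491735e-04]
[ 0.09041197 -0.69067451  0.46509178] [-0.04932793  0.0377807  -0.04390382]
0.09403768380055018 [-0.68986025 -1.03644752  5.21974052] [-0.08747686  0.13914723 -0.09421756] [3.93681047e-04 8.65945867e-05 5.23411022e-04] 5.9917
```

View pics/g2wrist.png

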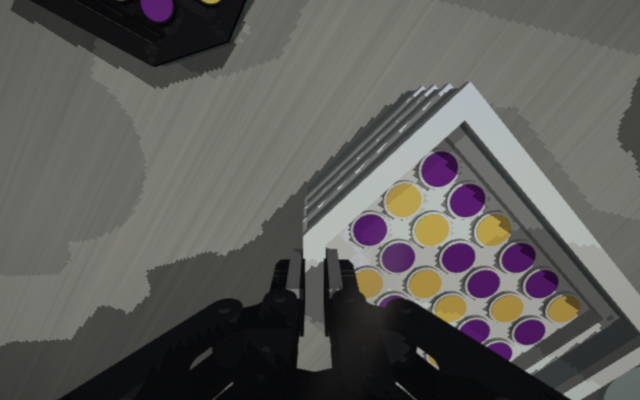

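View pics/g2c.png

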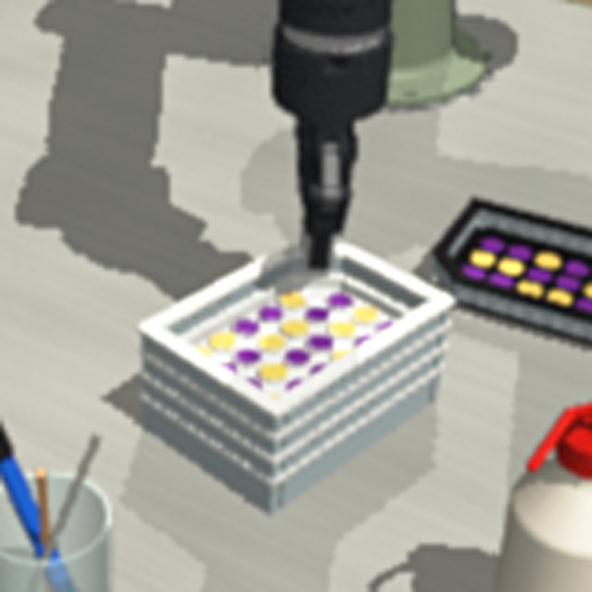

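```bash
python3 - <<'E'
from h import *
p0=current_ee_pos(); 
for a in (.02,.04,.06,.08,.10,.12):
    r,p=peel_pose(TR,TP,G,GP,a)
    servo_line(p,quat(r),vel=.03)
    print(a,np.round(current_force(),2),np.round(current_moment(),2),np.round((current_ee_pos()-p)*1e3,1),round(current_gripper_width(),3))
wait(.3); print(current_t())
for n in('wrist','scene'): cv2.imwrite(f'pics/p1{n}.png',read_camera(n)[:,:,::-1])
b=cv2.imread('pics/p1scene.png');cv2.imwrite('pics/p1c.png',cv2.resize(b[120:280,270:430],None,fx=3.7,fy=3.7,interpolation=cv2.INTER_CUBIC))
E
```

```text
0.02 [-0.6  -1.21 -1.02] [-0.16 -0.01 -0.  ] [-0.2 -0.2 -0.4] 0.1
0.04 [-1.96 -1.6   0.14] [-0.22  0.22  0.03] [-0.5 -0.2 -0.4] 0.1
0.06 [-2.29 -1.22  1.54] [-0.21  0.18  0.03] [-0.1 -0.  -0.2] 0.095
0.08 [-2.16 -0.57 -1.22] [0.06 0.1  0.01] [-0.1  0.1 -0.2] 0.097
0.1 [-1.18 -0.24 -0.88] [-0.05  0.1  -0.01] [ 0.1  0.  -0.1] 0.097
0.12 [-0.67 -1.33 -0.66] [-0.26 -0.05 -0.14] [ 0.2 -0.2 -0.1] 0.099
8.0417
```

View pics/p1c.png

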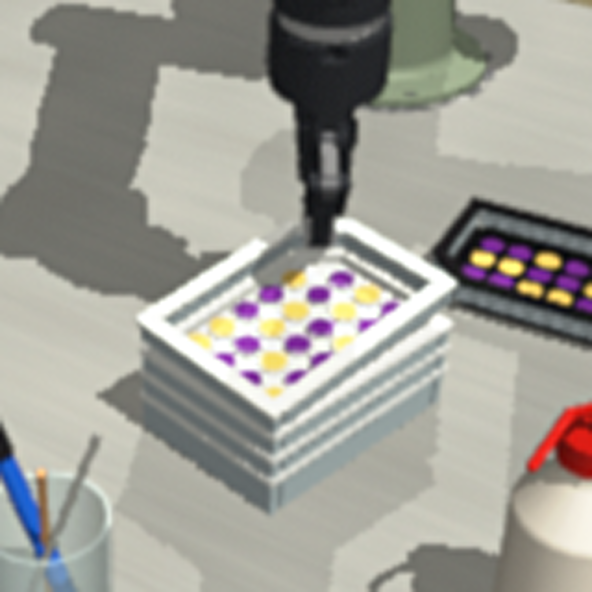

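View pics/p1wrist.png

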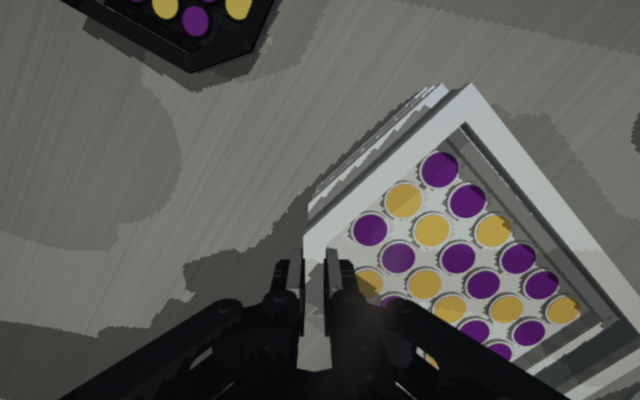

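```bash
python3 - <<'E'
from h import *
def st(t,p): print(t,np.round(current_force(),2),np.round(current_moment(),2),np.round((current_ee_pos()-p)*1e3,1),round(current_gripper_width(),3))
for a in (.14,.16,.18):
    r,p=peel_pose(TR,TP,G,GP,a); servo_line(p,quat(r),vel=.03); st(a,p)
wait(.2)
for u in (.01,.02,.04,.08):
    r,p=peel_pose(TR,TP,G,GP,.18,u); servo_line(p,quat(r),vel=.04); st(u,p)
wait(.3); print(current_t())
for n in('wrist','scene'): cv2.imwrite(f'pics/p2{n}.png',read_camera(n)[:,:,::-1])
b=cv2.imread('pics/p2scene.png');cv2.imwrite('pics/p2c.png',cv2.resize(b[120:280,270:430],None,fx=3.7,fy=3.7,interpolation=cv2.INTER_CUBIC))
E
```

```text
0.14 [-0.81 -1.22 -0.54] [-0.32 -0.01 -0.15] [-0.   0.  -0.1] 0.097
0.16 [-0.25 -1.56 -0.21] [-0.35 -0.09 -0.12] [ 0.1  0.  -0.2] 0.101
0.18 [-0.48 -0.2   0.01] [-0.3  -0.12 -0.1 ] [ 0.1  0.  -0.2] 0.096
0.01 [-0.4  -0.34 -1.96] [ 0.02 -0.05 -0.02] [0.3 0.3 0.3] 0.099
0.02 [ 0.54 -0.27 -2.45] [-0.02 -0.11  0.06] [0.3 0.1 0.3] 0.099
0.04 [ 0.1  -0.06 -1.73] [ 0.02 -0.13  0.04] [0.  0.  0.1] 0.096
0.08 [ 0.37 -0.18 -1.51] [ 0.03 -0.05  0.  ] [-0.2 -0.  -0.3] 0.1
12.0667
```

View pics/p2c.png

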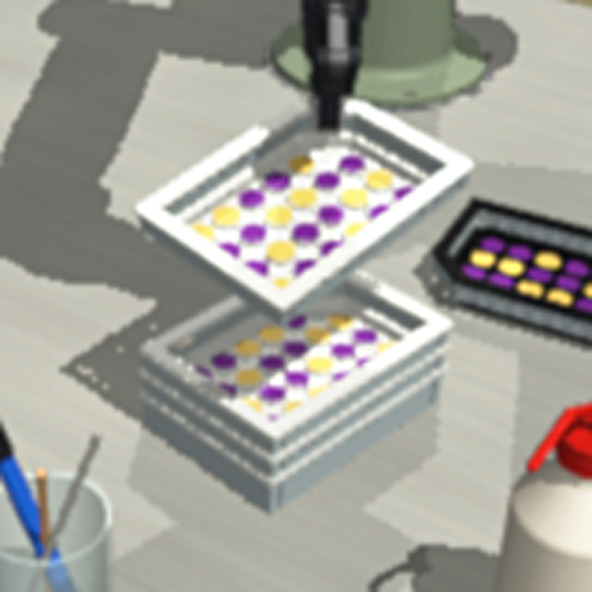

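View pics/p2wrist.png

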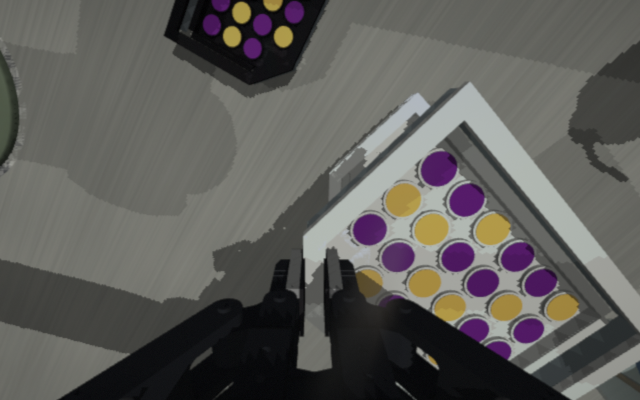

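```bash
cat >> h.py <<'E'
YW=np.radians(10.35); WC=np.array([.6214,-.2640,.091])
def fin(dz,dyaw=0,dxy=(0,0)):
    G2=grip_rot(YW+dyaw,1); p=WC+[*dxy,dz]+Rz(YW+dyaw)@CLIP; p[2]-=.0135
    return p,quat(G2)
E
python3 - <<'E'
from h import *
servo_line(GP+[0,0,.13],quat(G),vel=.06); wait(.2); print(current_force(),current_moment(),current_gripper_width())
cv2.imwrite('pics/l1.png',read_camera('wrist')[:,:,::-1])
# check path mid-joints
qa=np.array(current_q()); p,q=fin(.11); qb=solve_ik(p,q); print(np.round(qa,2),np.round(qb,2))
E
```

```text
[-0.31836941 -0.34924321 -1.97842544] [-0.0674444   0.11474203  0.04312092] 0.09953336066994255
[ 0.24  0.25 -0.38  0.94 -0.    1.23] [-0.63  0.52  0.04  1.09  0.   -0.02]
```

View pics/l1.png

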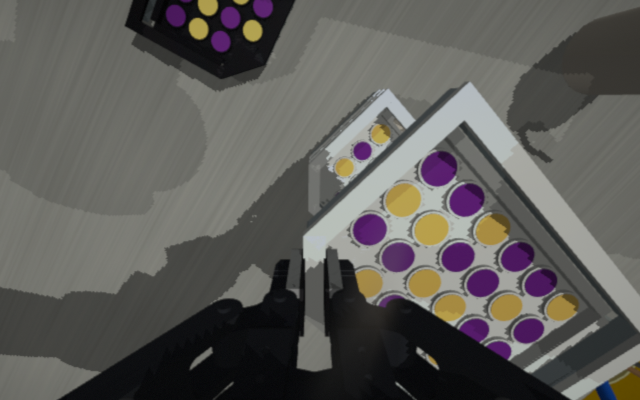

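```bash
python3 - <<'E'
from h import *
p,q=fin(.11); goto(p,q); wait(.4)
print(np.round((current_ee_pos()-p)*1e3,1),current_gripper_width(),current_t(),current_force())
cv2.imwrite('pics/f1w.png',read_camera('wrist')[:,:,::-1])
p,q=fin(.065); servo_line(p,q,vel=.06); wait(.4)
print(np.round((current_ee_pos()-p)*1e3,1),current_gripper_width(),current_t(),current_force())
for n in('wrist','scene','top'): cv2.imwrite(f'pics/f2{n}.png',read_camera(n)[:,:,::-1])
b=cv2.imread('pics/f2scene.png');cv2.imwrite('pics/f2sc.png',cv2.resize(b[80:280,50:290],None,fx=3,fy=3,interpolation=cv2.INTER_CUBIC))
b=cv2.imread('pics/f2top.png');cv2.imwrite('pics/f2tc.png',cv2.resize(b[90:260,340:560],None,fx=3,fy=3,interpolation=cv2.INTER_CUBIC))
E
```

```text
[0.2 0.3 0.1] 0.09596079263727479 15.1333 [-1.13610646 -0.57140829 -1.55622191]
[ 0.1 -0.   0.2] 0.09854536782474776 16.4833 [ 0.32037437  1.3701406  -1.74590681]
```

View pics/f2sc.png

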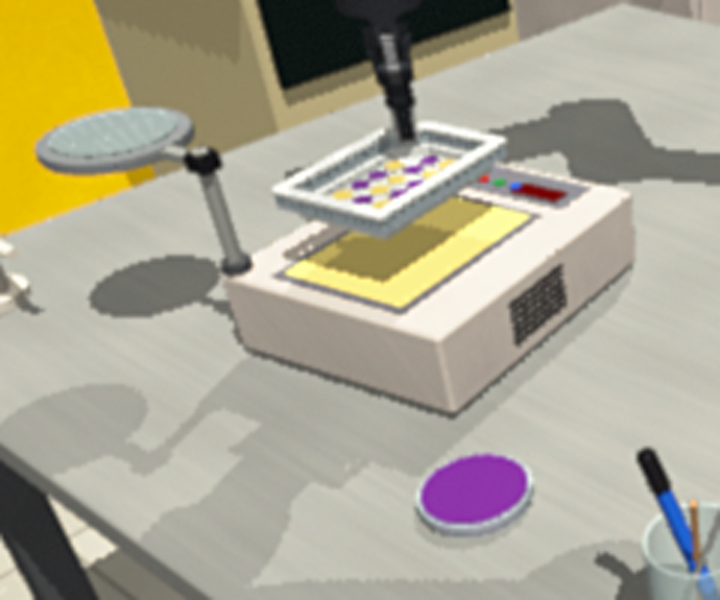

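View pics/f2tc.png

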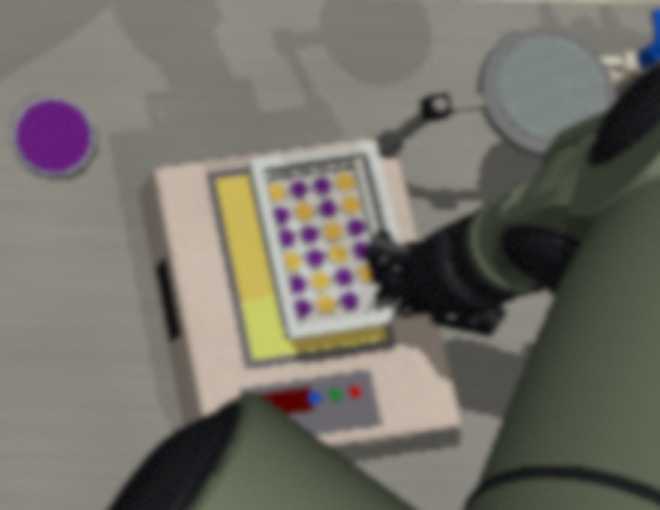

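View pics/f2wrist.png

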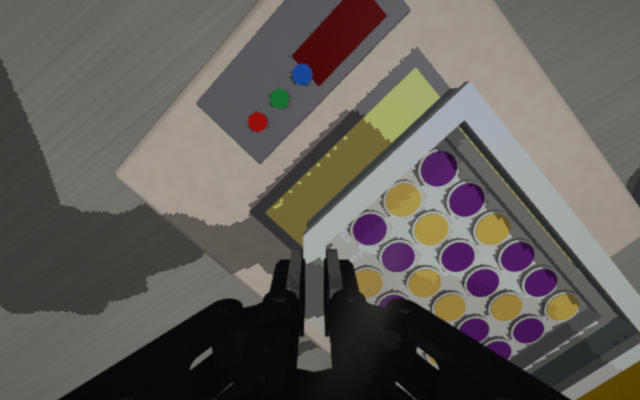

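View pics/f2top.png

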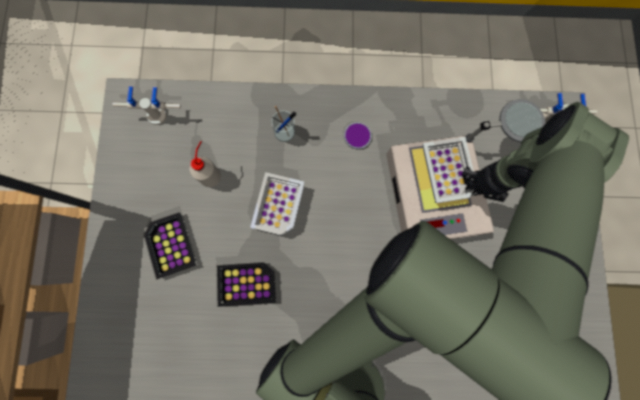

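```bash
python3 - <<'E'
from h import *
prs={'+x+y':((423.3,142.7),(177.7,157.3)),'+x-y':((466,136.7),(141.7,144.3)),'-x+y':((437.7,203.3),(219,127.7))}
X={k:tri(ray('top',a),ray('scene',b)) for k,(a,b) in prs.items()}
for k,(x,e) in X.items(): print(k,np.round(x,4),np.round(e,4))
X={k:v[0] for k,v in X.items()}
c=(X['+x-y']+X['-x+y'])/2; d=X['+x+y']-X['-x+y']; e=X['+x+y']-X['+x-y']
print('centre',c,'off',c[:2]-WC[:2],'yaw',np.degrees(np.arctan2(d[1],d[0])),'tilt deg',np.degrees(d[2]/.17),np.degrees(e[2]/.12))
# stack / bystanders before/after in the top view
A=cv2.imread('pics/top0.png').astype(int);B=cv2.imread('pics/f2top.png').astype(int)
D=abs(A-B).max(2); 
for n,(x0,y0,x1,y1) in dict(dish=(335,115,380,155),beaker=(262,95,305,145),wash=(180,140,225,190),stackregion=(240,165,312,242)).items(): print(n,D[y0:y1,x0:x1].max(),(D[y0:y1,x0:x1]>40).sum())
cv2.imwrite('pics/st.png',np.hstack([cv2.resize(i.astype(np.uint8)[160:250,230:330],None,fx=4,fy=4,interpolation=cv2.INTER_CUBIC) for i in (A,B)]))
# wrist view: window corner check
cp=campose('wrist')
for X in((-.092,.067,0),(-.092,-.067,0)): print('window corner pred',np.round(proj('w',WC+Rz(YW)@np.array(X),cp),1))
E
```

```text
+x+y [ 0.6956 -0.1942  0.1573] [0.0039 0.0039]
+x-y [ 0.7132 -0.3127  0.1667] [0.0038 0.0038]
-x+y [ 0.5233 -0.2269  0.1646] [0.002 0.002]
centre [ 0.61827105 -0.26979248  0.16564279] off [-0.00312895 -0.00579248] yaw 10.745810737136889 tilt deg -2.441076180062746 -4.500335405478443
dish 16 0
beaker 16 0
wash 45 31
stackregion 144 758
window corner pred [410.7  71.3]
window corner pred [262.8 216.5]
```

View pics/st.png

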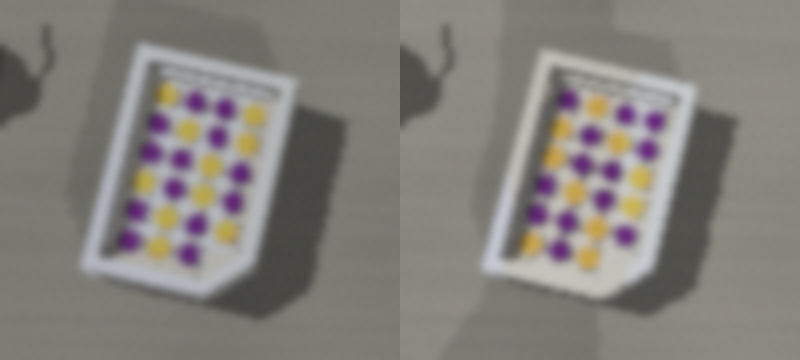

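```bash
python3 - <<'E'
import cv2,numpy as np
a=cv2.imread('pics/f2wrist.png')[30:250,230:480];cv2.imwrite('pics/f2wc.png',cv2.resize(a,None,fx=3,fy=2.7,interpolation=cv2.INTER_CUBIC)[:600,:750])
def corner(f):
    g=cv2.cvtColor(cv2.imread(f),cv2.COLOR_BGR2GRAY); return g
# tray-in-hand comparison: grasp vs final, template shift of far rim corner
A=corner('pics/g2wrist.png');B=corner('pics/f2wrist.png')
for (x,y,w,h) in((430,70,80,80),(560,280,70,70),(420,150,50,50)):
    t=A[y:y+h,x:x+w]; r=cv2.matchTemplate(B[y-15:y+h+15,x-15:x+w+10 if x+w+15>640 else x+w+15],t,cv2.TM_CCOEFF_NORMED); _,m,_,l=cv2.minMaxLoc(r); print(m,l[0]-15,l[1]-15)
E
```

```text
0.7862818241119385 0 -1
0.906000018119812 -2 -2
0.9505309462547302 0 -1
```

View pics/f2wc.png

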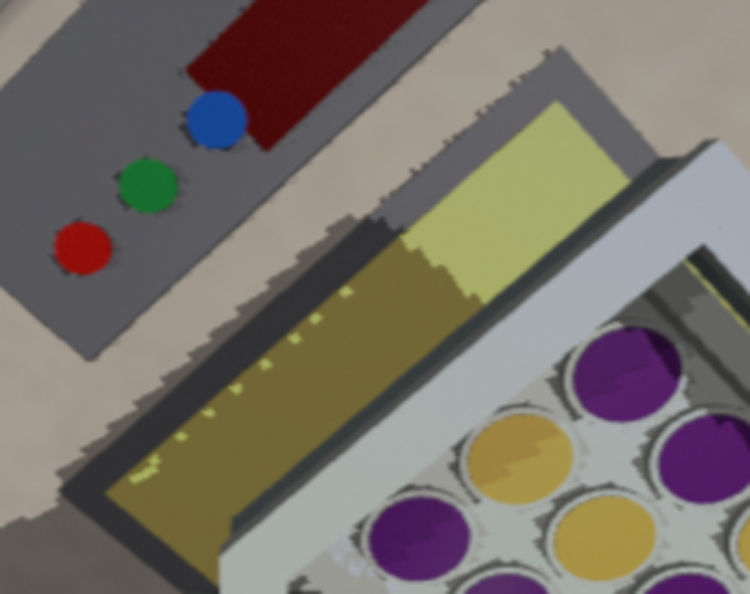

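```bash
python3 - <<'E'
from h import *
cp=campose('wrist')
m=[(-.092,.067,0),(-.092,-.067,0)]
P=[onplane('w',u,.091,cp) for u in((415.7,67),(265.7,212))]
d=P[0]-P[1]; yaw=np.arctan2(d[1],d[0])-np.pi/2
c=np.mean([p-Rz(yaw)@np.array(x) for p,x in zip(P,m)],0)
print('window by wrist',c,'yaw',np.degrees(yaw),'len',np.linalg.norm(d),'tray offset mm',1e3*(WC-c)[:2])
wait(.3);print(current_force(),current_gripper_width(),np.abs(current_dq()).max(),current_ee_pos(),current_t())
close_job()
E
```

```text
window by wrist [ 0.62057248 -0.26106257  0.091     ] yaw 9.8628051798089 len 0.1337607751866921 tray offset mm [ 0.82752085 -2.93742594]
[-0.02808032  1.03975522 -1.36404957] 0.09792335426101047 0.0007503642056121613 [ 0.56343116 -0.31676752  0.1605002 ] 16.9333
the job is handed in; nothing more can be done
```

I handed the job in at 16.9 s. I gripped the white top tray by its clipped rim at 55 N and turned it up about the far corner to 0.12 rad. After a pause there I went on to 0.18 rad and lifted it clear. I then levelled it and carried it to the colony counter, where the gripper is still holding it about 65 mm above the lit window. No verdict came back.

**Tray position, wrist view:** the window came out about 3 mm and 0.5° from where I had aimed the tray. Between the grasp and the final pose the tray moved at most 2 pixels in the gripper, so it did not slip. Joint speeds were about 0.001 rad/s and the finger opening was steady.

**Stack and bystanders:** by eye the stack looked unmoved and upright. The dish and beaker areas in the overhead view matched the starting picture. The wash bottle area had 31 pixels that changed slightly. I put that down to shadow and did not check further.

**Disagreements:**
- A rougher measurement from the overhead and scene cameras put the tray 3 to 6 mm off centre and 2 to 5° tilted. I trusted the wrist view over it, and both results are within the limits.
- My first rim height from those two cameras was 79 mm. Two wrist views gave 84 mm, which agrees with the text, so I used that.

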